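# Reset the bench air valve: shut to its stop, two turns open, hold

### The job

Reset the air valve on the dental lab bench: turn the red handwheel clockwise (seen from above) until it comes up against its closed stop, then back it off counterclockwise exactly two full turns. Finish with the blue handle still gripped between the fingers and the wheel held still there: do not let go at the end. Leave the dental model, bottle, bowl and white box beside it where they are.

Things in the scene. Friction and masses are not known exactly. Their poses are not given: they have to be found in the camera images.
- wheel_center (a point): centre of the red handwheel, on its vertical turning axis, at mid-height of the rim, 108 mm above the bench. The rim has a radius of 55 mm (centre line) and is 12 mm thick, on three spokes; the hub has a radius of 12 mm and reaches 12 mm above this point
- valve_unit: the fixed valve station: brass valve on a grey plate 130 x 300 x 12 mm, with copper pipe and gauge, all but wheel and handle lower than 105 mm. Origin under the plate on the wheel's axis, y along the pipe; it stands elsewhere and turned differently each time, and the stop with it: the stop cannot be seen, only felt or read from the joint
- valve (a joint): turning angle of the handwheel about its vertical axis, rad: 0 at the closed stop (hard), growing counterclockwise seen from above as the valve opens, 2 pi per turn, free up to 5 turns. It starts between 0.5 and 1.4 turns open. The wheel stays where it is left; friction needs about 2 to 3 N at the handle
- handle: upright round blue handle on the rim, 24 mm in diameter, 58 mm long, 55 mm from the wheel's axis, going round with the wheel; it spins freely about its own vertical axis, so a gripper can keep its orientation. Origin at the centre of its lower end, 116 mm above the bench (2 mm above the rim's top), z up along it; its top is 174 mm above the bench
- model: yellow and white plaster dental model, base 60 x 66 x 18 mm, 32 mm tall in all, loose; origin at the centre of its underside. Leave alone
- bottle: small white bottle with a blue label, 48 mm in diameter, 100 mm tall, loose; origin at the centre of its underside. Leave alone
- bowl: green mixing bowl, rim 100 mm in diameter, 55 mm tall, loose; origin at the centre of its underside. Leave alone
- case_box: white box 60 x 90 x 40 mm, loose; origin at the centre of its underside. Leave alone

How it is judged:
By the outcome, as a careful person would: the job done as asked, in the order asked, and still so for the second after the job is handed in, while the arm keeps its last pose, push and grip.
It also fails if it takes over 72 s, if anything falls off the work surface, if the arm or the gripper's body presses on something with over 40 N, if the wrist force passes 120 N, or if a joint passes its speed limit or range.

### The arm

A 7-joint arm with a two-finger parallel gripper is mounted at the origin on the work surface. World frame = base frame: x ahead of the robot, y to its left, z up, the work surface at z = 0. Lengths are in mm, angles in rad, forces in N, time in s.
With the tool pointing down it reaches from about 425 to 975 mm from the base axis. Payload 16.7 kg.
Tool frame: the origin (TCP) lies between the finger pads, 19 mm behind the fingertips; this is the grasp point; z points along the fingers, y is the line along which they close (so a half turn about z gives the same grasp; the last joint's range is limited). The gripper opens to 85 mm and grips with 20 to 120 N. Pads are 22 mm wide; open, the fingers measure 114 mm over their backs; the gripper's body (76 mm by 85 mm) begins 54 mm behind the grasp point. The pads swing forward as they close: fully open they stand 13 mm farther back than shut.
Start: joints at [1.02, 0.426, 0.074, 1.606, -0.034, 1.111, -0.067], TCP at [263.321, -621.482, 250.002] pointing down, gripper open.
Joint ranges: [-2.85, 2.85], [-0.5, 2.14], [-1.23, 1.37], [0.21, 2.46], [-1.02, 4.16], [0.16, 2.05], [-2.73, 2.73]. Speed limits (rad/s): [1.89, 1.89, 2.39, 2.39, 3.01, 3.01, 3.01].

### API

Orientations are given as a rotation vector (axis times angle).
In Python, from workcell import env gives the robot as it stands. The module is installed in compiled form; this text tells all that it offers.
- The arm moves only by the tool send_rows, never from a script. Its argument "commands" is a list of rows, each an object of numbers: "rx", "ry", "rz": the turn, a rotation vector about the world's x, y, z in degrees; "dx", "dy", "dz": the shift along the world's x, y, z in m; "hand": the closure, from 0 (fully open) to 1 (shut). In form: [{"rx": .., "ry": .., "rz": .., "dx": .., "dy": .., "dz": .., "hand": ..}, ...]. A call has 1 to 20 rows; each row shifts and turns the commanded pose from where the row before left it; what a row does not reach is not made up. A row lasts 1/10 s, in which the tool goes at most 50 mm and 8.59 degrees, less where a joint would pass 70% of its speed; a pose out of reach is approached as far as the arm can. A call is refused whole if a number of a shift passes 0.05 or a number of a turn 8.59, either way. A call with a gripper value outside its range is refused whole. The fingers move at their own pace and stop on an object; "newtons" is the grip in N (left out, the last holds). Time passes only in rows, so rows that do not move let the fingers close. It gives the time, the measured TCP pose, the force, the opening and the grip force at its end, in the units of the state.
- env.get_state(): the state, without advancing time (a new reading comes with each control period).
- env.capture(name): name is "side" or "top"; returns (picture, depth): 480x640x3 uint8, red, green, blue; 480x640 float32, mm along the optical axis (not along the pixel's ray), 0 where there is no reading.
- env.camera_model(name): a dict with "fx", "fy", "cx", "cy" (pixels), "D" ([k1, k2, p1, p2, k3] as OpenCV has them; the pictures are not rectified), "extrinsics" (4x4, takes a point from world to camera coordinates). Camera axes: x right, y down, z forward; pixel columns grow to the right and rows downward; lengths in mm; the calibration is good to about 2 mm. A picture is of the moment at which its call begins. camera_model takes no time and is no camera call.
- env.sign_off(): hands the job in; it is judged then, once.
The state is a dict: "clock": time; "joints": joint angles; "joint_velocities": joint speeds; "joint_efforts": joint torques, N m; "eef_pos": TCP position; "tool_rot": TCP orientation; "contact_force": force on the tool from outside, world axes, zero at the start; "ft_torque": the same for the moment, N m; "opening": finger opening in mm; "grasp_force": force on a finger pad.
Only numpy, scipy, OpenCV 4.12 (cv2) and the standard library are available. Lean on these libraries where they do the work, as an engineer would, in place of code of your own. Each camera call takes 0.05 s, during which the arm holds its last target. There are 200 camera calls.

## Working session

There is one attempt and no reset: what is moved stays moved. The work goes in short steps, Python scripts to look and compute and a tool call to move; the robot and the scene stay as the last step left them, time stands still between calls to the robot, and variables do not carry over. Pictures are saved under pics/ and viewed, at most 10 in all, crops included, and the job is handed in when it is done.

Besides the shell and the picture viewer there is one more tool, called after ">>>" as name(argument=value, ...), one argument or row to a line, values as JSON. send_rows: Moves the arm, as the interface text tells. Its arguments: {"type":"object","properties":{"commands":{"type":"array"},"newtons":{"type":"number"}},"required":["commands"]}

```bash
mkdir -p pics; cat > h.py <<'E'
import numpy as np, cv2
from workcell import env
def ray(cam,u,v,z):
    m=env.camera_model(cam);K=np.array([[m['fx'],0,m['cx']],[0,m['fy'],m['cy']],[0,0,1.]])
    p=cv2.undistortPoints(np.array([[[u,v]]],float),K,np.array(m['D'],float))[0,0]
    E=np.array(m['extrinsics']);R,t=E[:3,:3],E[:3,3]
    o=-R.T@t;d=R.T@np.array([p[0],p[1],1.]);return o+d*(z-o[2])/d[2]
def cloud(cam,depth,mask):
    m=env.camera_model(cam);K=np.array([[m['fx'],0,m['cx']],[0,m['fy'],m['cy']],[0,0,1.]])
    v,u=np.nonzero(mask&(depth>0))
    p=cv2.undistortPoints(np.stack([u,v],1).astype(float)[:,None],K,np.array(m['D'],float))[:,0]
    d=depth[v,u][:,None];E=np.array(m['extrinsics'])
    return (np.c_[p*d,d]-E[:3,3])@E[:3,:3]
def masks(im):
    h=cv2.cvtColor(im,cv2.COLOR_RGB2HSV);H,S,V=h[...,0],h[...,1],h[...,2]
    return ((H<8)|(H>172))&(S>140)&(V>60),(H>98)&(H<125)&(S>120)&(V>50)
E
python3 - <<'E'
from h import *
s=env.get_state();print({k:np.round(v,3) for k,v in s.items()})
for c in('top','side'):
    im,d=env.capture(c);cv2.imwrite(f'pics/{c}0.png',im[...,::-1])
    for n,mk in zip(('red','blue'),masks(im)):
        N,L,st,ce=cv2.connectedComponentsWithStats(mk.astype('uint8'))
        for i in range(1,N):
            if st[i,4]>40:
                P=cloud(c,d,L==i);print(c,n,st[i],ce[i].round(),len(P) and np.percentile(P,[2,50,98],axis=0).round().tolist())
E
```

```text
{'clock': np.float64(0.0), 'joints': array([ 1.02 ,  0.427,  0.074,  1.607, -0.034,  1.111, -0.067]), 'joint_velocities': array([ 0.   ,  0.001,  0.   , -0.   ,  0.001,  0.001, -0.   ]), 'joint_efforts': array([-1.0000e-03, -9.4981e+01,  3.7600e+00, -4.6350e+01,  1.9000e-02,
        1.0000e-02, -0.0000e+00]), 'eef_pos': array([ 263.177, -621.173,  249.346]), 'tool_rot': array([-3.078e+00, -6.250e-01,  1.000e-03]), 'contact_force': array([0.143, 0.231, 0.881]), 'ft_torque': array([ 0.025, -0.015, -0.011]), 'grasp_force': np.float64(0.0), 'opening': np.float64(85.533)}
top red [ 367  250   71   71 1432] [404. 287.] [[454.0, -154.0, 108.0], [507.0, -100.0, 113.0], [568.0, -40.0, 118.0]]
top blue [371 258  18  15 155] [379. 265.] [[531.0, -62.0, 142.0], [540.0, -47.0, 174.0], [551.0, -40.0, 177.0]]
side red [387 186  66  52 957] [424. 214.] [[452.0, -150.0, 107.0], [493.0, -93.0, 111.0], [557.0, -39.0, 115.0]]
side blue [626  32  14  29 252] [634.  48.] [[489.0, -1060.0, 42.0], [513.0, -1047.0, 64.0], [528.0, -1040.0, 103.0]]
side blue [386 185  13  10  67] [392. 190.] [[529.0, -57.0, 168.0], [535.0, -44.0, 172.0], [548.0, -40.0, 174.0]]
```

View pics/top0.png

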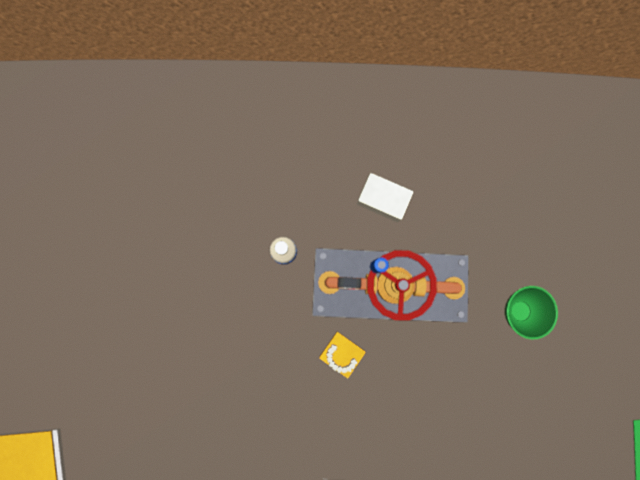

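View pics/side0.png

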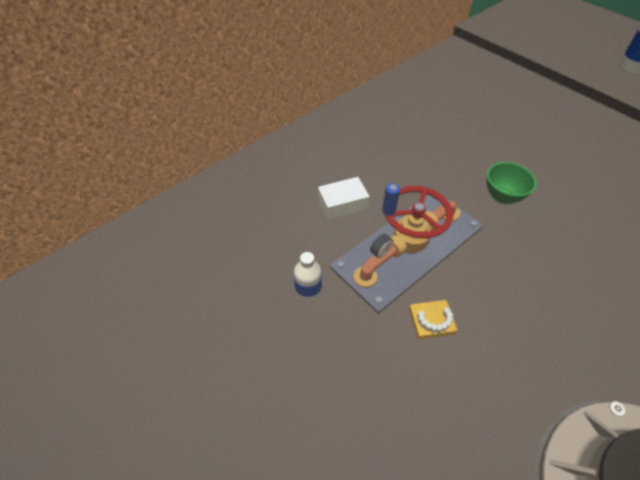

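The top view shows the wheel with its hub at about (403, 285) and the blue handle at (380, 265). The white box is at (386, 196), the bottle at (283, 250), the model at (342, 355) and the bowl at (532, 312), all clear of the wheel. The side view shows the handle standing at (392, 198) and the hub at (419, 209). Next I'll work out the exact positions.

```bash
python3 - <<'E'
from h import *
for c in('top','side'):
    im,d=env.capture(c);r,b=masks(im)
    b[:, 500:]=0
    P=cloud(c,d,b);T=P[P[:,2]>169];print(c,'handle top cloud',T.mean(0).round(1),len(T), 'all',np.percentile(P,[2,98],axis=0).round().tolist())
    N,L,st,ce=cv2.connectedComponentsWithStats(r.astype('uint8'));k=1+st[1:,4].argmax()
    cs,_=cv2.findContours((L==k).astype('uint8'),cv2.RETR_EXTERNAL,cv2.CHAIN_APPROX_NONE)
    e=cv2.fitEllipse(cv2.convexHull(max(cs,key=len)));print(c,'ellipse',e,ray(c,*e[0],108).round(1), 'handle top px')
    Q=cloud(c,d,L==k);Q=Q[(Q[:,2]>104)&(Q[:,2]<118)]
    A=np.c_[2*Q[:,:2],np.ones(len(Q))];rr=np.hypot(*(Q[:,:2]-np.array(ray(c,*e[0],108)[:2])).T);Q=Q[(rr>46)&(rr<64)]
    A=np.c_[2*Q[:,:2],np.ones(len(Q))];x=np.linalg.lstsq(A,(Q[:,:2]**2).sum(1),rcond=None)[0];print(c,'circ',x[:2].round(1),np.sqrt(x[2]+x[0]**2+x[1]**2))
    if c=='top':
        (u,v),rad=cv2.minEnclosingCircle(np.argwhere(b)[:,::-1].astype(np.float32));print((u,v),rad,ray(c,u,v,174),ray(c,403,285,120))
        print('cam',ray(c,u,v,1e-3),env.camera_model(c)['extrinsics'])
E
```

```text
top handle top cloud [540.5 -50.3 174. ] 121 all [[531.0, -62.0, 137.0], [551.0, -40.0, 176.0]]
top ellipse ((401.6177978515625, 284.9312438964844), (69.07687377929688, 70.66537475585938), 149.3895721435547) [510.1 -97.8 108. ] handle top px
top circ [510.5 -96.6] 54.18662717304044
(339.0, 263.5) 49.06383514404297 [541.17358161  14.14985647 174.        ] [509.95231848 -97.64624336 120.        ]
cam [5.50659478e+02 3.17828805e+00 1.00000000e-03] [[ 1.87019051e-02 -9.99615567e-01  2.04684249e-02  3.04880265e+01]
 [-9.93435008e-01 -2.08893343e-02 -1.12474533e-01  5.98570984e+02]
 [ 1.12858865e-01 -1.82305618e-02 -9.93443769e-01  8.01507104e+02]
 [ 0.00000000e+00  0.00000000e+00  0.00000000e+00  1.00000000e+00]]
side handle top cloud [536.7 -46.5 171.8] 61 all [[529.0, -57.0, 22.0], [566.0, 135.0, 174.0]]
side ellipse ((418.7168273925781, 211.57708740234375), (50.311920166015625, 67.36553192138672), 100.63768768310547) [506.2 -95.3 108. ] handle top px
side circ [507.4 -94.3] 54.081432992983856
```

>>> send_rows(
  commands=[
    {"dx": 0.0173,"dy": 0.0357},
    {"dx": 0.0173,"dy": 0.0357},
    {"dx": 0.0173,"dy": 0.0357},
    {"dx": 0.0173,"dy": 0.0357},
    {"dx": 0.0173,"dy": 0.0357},
    {"dx": 0.0173,"dy": 0.0357},
    {"dx": 0.0173,"dy": 0.0357},
    {"dx": 0.0173,"dy": 0.0357},
    {"dx": 0.0173,"dy": 0.0357},
    {"dx": 0.0173,"dy": 0.0357},
    {"dx": 0.0173,"dy": 0.0357},
    {"dx": 0.0173,"dy": 0.0357},
    {"dx": 0.0173,"dy": 0.0357},
    {"dx": 0.0173,"dy": 0.0357},
    {"dx": 0.0173,"dy": 0.0357},
    {"dx": 0.0173,"dy": 0.0357},
    {"dx": 0},
    {"dx": 0},
  ],
  newtons=60,
)

```text
schema error: expected keys rx, ry, rz, dx, dy, dz, hand
```

>>> send_rows(
  commands=[
    {"rx": 0,"ry": 0,"rz": 0,"dx": 0.0173,"dy": 0.0357,"dz": 0,"hand": 0},
    {"rx": 0,"ry": 0,"rz": 0,"dx": 0.0173,"dy": 0.0357,"dz": 0,"hand": 0},
    {"rx": 0,"ry": 0,"rz": 0,"dx": 0.0173,"dy": 0.0357,"dz": 0,"hand": 0},
    {"rx": 0,"ry": 0,"rz": 0,"dx": 0.0173,"dy": 0.0357,"dz": 0,"hand": 0},
    {"rx": 0,"ry": 0,"rz": 0,"dx": 0.0173,"dy": 0.0357,"dz": 0,"hand": 0},
    {"rx": 0,"ry": 0,"rz": 0,"dx": 0.0173,"dy": 0.0357,"dz": 0,"hand": 0},
    {"rx": 0,"ry": 0,"rz": 0,"dx": 0.0173,"dy": 0.0357,"dz": 0,"hand": 0},
    {"rx": 0,"ry": 0,"rz": 0,"dx": 0.0173,"dy": 0.0357,"dz": 0,"hand": 0},
    {"rx": 0,"ry": 0,"rz": 0,"dx": 0.0173,"dy": 0.0357,"dz": 0,"hand": 0},
    {"rx": 0,"ry": 0,"rz": 0,"dx": 0.0173,"dy": 0.0357,"dz": 0,"hand": 0},
    {"rx": 0,"ry": 0,"rz": 0,"dx": 0.0173,"dy": 0.0357,"dz": 0,"hand": 0},
    {"rx": 0,"ry": 0,"rz": 0,"dx": 0.0173,"dy": 0.0357,"dz": 0,"hand": 0},
    {"rx": 0,"ry": 0,"rz": 0,"dx": 0.0173,"dy": 0.0357,"dz": 0,"hand": 0},
    {"rx": 0,"ry": 0,"rz": 0,"dx": 0.0173,"dy": 0.0357,"dz": 0,"hand": 0},
    {"rx": 0,"ry": 0,"rz": 0,"dx": 0.0173,"dy": 0.0357,"dz": 0,"hand": 0},
    {"rx": 0,"ry": 0,"rz": 0,"dx": 0.0173,"dy": 0.0357,"dz": 0,"hand": 0},
    {"rx": 0,"ry": 0,"rz": 0,"dx": 0,"dy": 0,"dz": 0,"hand": 0},
    {"rx": 0,"ry": 0,"rz": 0,"dx": 0,"dy": 0,"dz": 0,"hand": 0},
  ],
  newtons=60,
)

```text
clock: 2.0
eef_pos: [540.2, -49.5, 249.7]
tool_rot: [-3.078, -0.628, 0.001]
contact_force: [0.7, -0.2, -0.6]
opening: 85.4
grasp_force: 0.0
```

```bash
python3 - <<'E'
from h import *
im,d=env.capture('side');cv2.imwrite('pics/side1.png',im[60:360,240:640][...,::-1].repeat(2,0).repeat(2,1))
s=env.get_state();print({k:np.round(v,3) for k,v in s.items()})
E
```

```text
{'clock': np.float64(2.05), 'joints': array([ 0.226,  0.227, -0.291,  1.889,  0.075,  1.037, -1.266]), 'joint_velocities': array([ 0.019, -0.008,  0.012,  0.003, -0.   , -0.001,  0.002]), 'joint_efforts': array([-2.3170e+00, -6.9917e+01, -3.6280e+00, -4.4989e+01, -1.1500e-01,
       -6.2000e-02, -1.1200e-01]), 'eef_pos': array([539.891, -50.588, 249.788]), 'tool_rot': array([ 3.079e+00,  6.250e-01, -1.000e-03]), 'contact_force': array([ 0.029, -0.824, -0.374]), 'ft_torque': array([-0.014,  0.006, -0.013]), 'grasp_force': np.float64(0.0), 'opening': np.float64(85.448)}
```

View pics/side1.png

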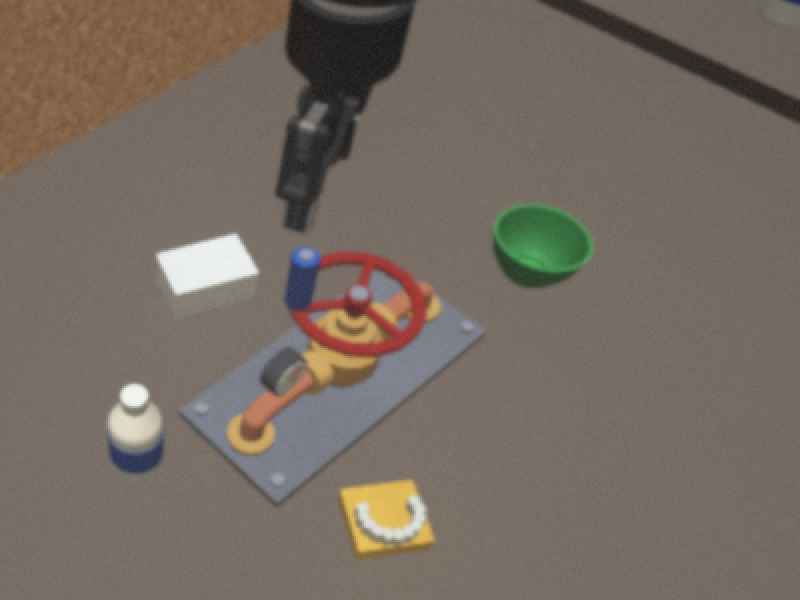

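The crop shows the open fingers above the handle top at crop position (305, 255), with room on both sides. Next I lower and close.

>>> send_rows(
  commands=[
    {"rx": 0,"ry": 0,"rz": 0,"dx": 0,"dy": 0,"dz": -0.02,"hand": 0},
    {"rx": 0,"ry": 0,"rz": 0,"dx": 0,"dy": 0,"dz": -0.025,"hand": 0},
    {"rx": 0,"ry": 0,"rz": 0,"dx": 0,"dy": 0,"dz": -0.025,"hand": 0},
    {"rx": 0,"ry": 0,"rz": 0,"dx": 0,"dy": 0,"dz": -0.02,"hand": 0},
    {"rx": 0,"ry": 0,"rz": 0,"dx": 0,"dy": 0,"dz": -0.013,"hand": 0},
    {"rx": 0,"ry": 0,"rz": 0,"dx": 0,"dy": 0,"dz": 0,"hand": 0.3},
    {"rx": 0,"ry": 0,"rz": 0,"dx": 0,"dy": 0,"dz": 0,"hand": 0.5},
    {"rx": 0,"ry": 0,"rz": 0,"dx": 0,"dy": 0,"dz": 0,"hand": 0.6},
    {"rx": 0,"ry": 0,"rz": 0,"dx": 0,"dy": 0,"dz": 0,"hand": 0.7},
    {"rx": 0,"ry": 0,"rz": 0,"dx": 0,"dy": 0,"dz": 0,"hand": 0.8},
    {"rx": 0,"ry": 0,"rz": 0,"dx": 0,"dy": 0,"dz": 0,"hand": 1},
    {"rx": 0,"ry": 0,"rz": 0,"dx": 0,"dy": 0,"dz": 0,"hand": 1},
    {"rx": 0,"ry": 0,"rz": 0,"dx": 0,"dy": 0,"dz": 0,"hand": 1},
    {"rx": 0,"ry": 0,"rz": 0,"dx": 0,"dy": 0,"dz": 0,"hand": 1},
  ],
  newtons=60,
)

```text
clock: 3.45
eef_pos: [540.6, -50.5, 148.0]
tool_rot: [3.078, 0.625, 0.002]
contact_force: [-2.9, -1.9, 8.4]
opening: 22.8
grasp_force: 58.2
```

```bash
python3 - <<'E'
from h import *
s=env.get_state();print({k:np.round(v,2).tolist() for k,v in s.items() if k in('eef_pos','contact_force','opening','grasp_force','clock')})
# clockwise table: centre 509.5,-97, steps of 10 deg
for a in range(0,360,10):
    t=np.radians([a,a-10]);print(a,(55*np.diff(np.cos(t))).round(1),(55*np.diff(np.sin(t))).round(1),end=' | ')
E
```

```text
{'clock': 3.45, 'eef_pos': [540.58, -50.54, 148.04], 'contact_force': [-2.92, -1.89, 8.39], 'grasp_force': 58.22, 'opening': 22.76}
0 [-0.8] [-9.6] | 10 [0.8] [-9.6] | 20 [2.5] [-9.3] | 30 [4.1] [-8.7] | 40 [5.5] [-7.9] | 50 [6.8] [-6.8] | 60 [7.9] [-5.5] | 70 [8.7] [-4.1] | 80 [9.3] [-2.5] | 90 [9.6] [-0.8] | 100 [9.6] [0.8] | 110 [9.3] [2.5] | 120 [8.7] [4.1] | 130 [7.9] [5.5] | 140 [6.8] [6.8] | 150 [5.5] [7.9] | 160 [4.1] [8.7] | 170 [2.5] [9.3] | 180 [0.8] [9.6] | 190 [-0.8] [9.6] | 200 [-2.5] [9.3] | 210 [-4.1] [8.7] | 220 [-5.5] [7.9] | 230 [-6.8] [6.8] | 240 [-7.9] [5.5] | 250 [-8.7] [4.1] | 260 [-9.3] [2.5] | 270 [-9.6] [0.8] | 280 [-9.6] [-0.8] | 290 [-9.3] [-2.5] | 300 [-8.7] [-4.1] | 310 [-7.9] [-5.5] | 320 [-6.8] [-6.8] | 330 [-5.5] [-7.9] | 340 [-4.1] [-8.7] | 350 [-2.5] [-9.3] |
```

>>> send_rows(
  commands=[
    {"rx": 0,"ry": 0,"rz": 0,"dx": 0.0048,"dy": -0.0036,"dz": 0,"hand": 1},
    {"rx": 0,"ry": 0,"rz": 0,"dx": 0.0068,"dy": -0.0068,"dz": 0,"hand": 1},
    {"rx": 0,"ry": 0,"rz": 0,"dx": 0.0055,"dy": -0.0079,"dz": 0,"hand": 1},
    {"rx": 0,"ry": 0,"rz": 0,"dx": 0.0041,"dy": -0.0087,"dz": 0,"hand": 1},
    {"rx": 0,"ry": 0,"rz": 0,"dx": 0.0025,"dy": -0.0093,"dz": 0,"hand": 1},
    {"rx": 0,"ry": 0,"rz": 0,"dx": 0.0008,"dy": -0.0096,"dz": 0,"hand": 1},
    {"rx": 0,"ry": 0,"rz": 0,"dx": -0.0008,"dy": -0.0096,"dz": 0,"hand": 1},
    {"rx": 0,"ry": 0,"rz": 0,"dx": -0.0025,"dy": -0.0093,"dz": 0,"hand": 1},
    {"rx": 0,"ry": 0,"rz": 0,"dx": -0.0041,"dy": -0.0087,"dz": 0,"hand": 1},
    {"rx": 0,"ry": 0,"rz": 0,"dx": 0,"dy": 0,"dz": 0,"hand": 1},
    {"rx": 0,"ry": 0,"rz": 0,"dx": 0,"dy": 0,"dz": 0,"hand": 1},
  ],
  newtons=60,
)

```text
clock: 4.55
eef_pos: [557.8, -124.9, 148.1]
tool_rot: [3.078, 0.623, 0.003]
contact_force: [1.1, -2.6, 6.8]
opening: 22.7
grasp_force: 58.7
```

>>> send_rows(
  commands=[
    {"rx": 0,"ry": 0,"rz": 0,"dx": -0.0055,"dy": -0.0079,"dz": 0,"hand": 1},
    {"rx": 0,"ry": 0,"rz": 0,"dx": -0.0068,"dy": -0.0068,"dz": 0,"hand": 1},
    {"rx": 0,"ry": 0,"rz": 0,"dx": -0.0079,"dy": -0.0055,"dz": 0,"hand": 1},
    {"rx": 0,"ry": 0,"rz": 0,"dx": -0.0087,"dy": -0.0041,"dz": 0,"hand": 1},
    {"rx": 0,"ry": 0,"rz": 0,"dx": -0.0093,"dy": -0.0025,"dz": 0,"hand": 1},
    {"rx": 0,"ry": 0,"rz": 0,"dx": -0.0096,"dy": -0.0008,"dz": 0,"hand": 1},
    {"rx": 0,"ry": 0,"rz": 0,"dx": -0.0096,"dy": 0.0008,"dz": 0,"hand": 1},
    {"rx": 0,"ry": 0,"rz": 0,"dx": 0,"dy": 0,"dz": 0,"hand": 1},
    {"rx": 0,"ry": 0,"rz": 0,"dx": 0,"dy": 0,"dz": 0,"hand": 1},
  ],
  newtons=60,
)

```text
clock: 5.45
eef_pos: [499.9, -150.7, 148.0]
tool_rot: [3.078, 0.625, 0.002]
contact_force: [-2.0, 0.5, 10.4]
opening: 22.8
grasp_force: 59.5
```

>>> send_rows(
  commands=[
    {"rx": 0,"ry": 0,"rz": 0,"dx": -0.0093,"dy": 0.0025,"dz": 0,"hand": 1},
    {"rx": 0,"ry": 0,"rz": 0,"dx": -0.0087,"dy": 0.0041,"dz": 0,"hand": 1},
    {"rx": 0,"ry": 0,"rz": 0,"dx": -0.0015,"dy": -0.0026,"dz": 0,"hand": 1},
    {"rx": 0,"ry": 0,"rz": 0,"dx": 0,"dy": 0,"dz": 0,"hand": 1},
    {"rx": 0,"ry": 0,"rz": 0,"dx": 0,"dy": 0,"dz": 0,"hand": 1},
  ],
  newtons=60,
)

```text
clock: 5.95
eef_pos: [482.0, -144.3, 148.1]
tool_rot: [-3.077, -0.628, -0.006]
contact_force: [6.9, 14.3, 5.8]
opening: 23.1
grasp_force: 59.5
```

>>> send_rows(
  commands=[
    {"rx": 0,"ry": 0,"rz": 0,"dx": 0.0015,"dy": 0.0026,"dz": 0,"hand": 1},
    {"rx": 0,"ry": 0,"rz": 0,"dx": -0.0079,"dy": 0.0055,"dz": 0,"hand": 1},
    {"rx": 0,"ry": 0,"rz": 0,"dx": 0,"dy": 0,"dz": 0,"hand": 1},
    {"rx": 0,"ry": 0,"rz": 0,"dx": 0,"dy": 0,"dz": 0,"hand": 1},
  ],
  newtons=60,
)

```text
clock: 6.35
eef_pos: [474.4, -138.2, 148.0]
tool_rot: [3.078, 0.626, 0.003]
contact_force: [0.0, 2.4, 10.5]
opening: 22.1
grasp_force: 60.6
```

>>> send_rows(
  commands=[
    {"rx": 0,"ry": 0,"rz": 0,"dx": -0.0068,"dy": 0.0068,"dz": 0,"hand": 1},
    {"rx": 0,"ry": 0,"rz": 0,"dx": 0,"dy": 0,"dz": 0,"hand": 1},
    {"rx": 0,"ry": 0,"rz": 0,"dx": 0,"dy": 0,"dz": 0,"hand": 1},
  ],
)

```text
clock: 6.65
eef_pos: [467.7, -131.3, 148.0]
tool_rot: [3.078, 0.626, 0.003]
contact_force: [1.3, 4.0, 10.3]
opening: 22.8
grasp_force: 60.4
```

>>> send_rows(
  commands=[
    {"rx": 0,"ry": 0,"rz": 0,"dx": -0.0055,"dy": 0.0079,"dz": 0,"hand": 1},
    {"rx": 0,"ry": 0,"rz": 0,"dx": 0,"dy": 0,"dz": 0,"hand": 1},
    {"rx": 0,"ry": 0,"rz": 0,"dx": 0,"dy": 0,"dz": 0,"hand": 1},
  ],
)

```text
clock: 6.95
eef_pos: [462.4, -123.4, 148.0]
tool_rot: [3.078, 0.626, 0.004]
contact_force: [0.8, 3.0, 8.9]
opening: 23.1
grasp_force: 60.4
```

>>> send_rows(
  commands=[
    {"rx": 0,"ry": 0,"rz": 0,"dx": -0.0041,"dy": 0.0087,"dz": 0,"hand": 1},
    {"rx": 0,"ry": 0,"rz": 0,"dx": 0,"dy": 0,"dz": 0,"hand": 1},
    {"rx": 0,"ry": 0,"rz": 0,"dx": 0,"dy": 0,"dz": 0,"hand": 1},
  ],
)

```text
clock: 7.25
eef_pos: [458.5, -114.7, 148.0]
tool_rot: [3.078, 0.626, 0.004]
contact_force: [2.1, 3.3, 7.9]
opening: 22.5
grasp_force: 60.3
```

>>> send_rows(
  commands=[
    {"rx": 0,"ry": 0,"rz": 0,"dx": -0.0025,"dy": 0.0093,"dz": 0,"hand": 1},
    {"rx": 0,"ry": 0,"rz": 0,"dx": 0,"dy": 0,"dz": 0,"hand": 1},
    {"rx": 0,"ry": 0,"rz": 0,"dx": 0,"dy": 0,"dz": 0,"hand": 1},
  ],
)

```text
clock: 7.55
eef_pos: [456.2, -105.4, 148.1]
tool_rot: [3.078, 0.626, 0.005]
contact_force: [3.3, 3.5, 7.3]
opening: 22.4
grasp_force: 60.3
```

>>> send_rows(
  commands=[
    {"rx": 0,"ry": 0,"rz": 0,"dx": -0.0008,"dy": 0.0096,"dz": 0,"hand": 1},
    {"rx": 0,"ry": 0,"rz": 0,"dx": 0,"dy": 0,"dz": 0,"hand": 1},
    {"rx": 0,"ry": 0,"rz": 0,"dx": 0,"dy": 0,"dz": 0,"hand": 1},
  ],
)

```text
clock: 7.85
eef_pos: [455.5, -95.9, 148.0]
tool_rot: [3.078, 0.626, 0.005]
contact_force: [4.0, 1.9, 6.5]
opening: 22.2
grasp_force: 60.3
```

>>> send_rows(
  commands=[
    {"rx": 0,"ry": 0,"rz": 0,"dx": 0.0008,"dy": 0.0096,"dz": 0,"hand": 1},
    {"rx": 0,"ry": 0,"rz": 0,"dx": 0,"dy": 0,"dz": 0,"hand": 1},
    {"rx": 0,"ry": 0,"rz": 0,"dx": 0,"dy": 0,"dz": 0,"hand": 1},
  ],
)

```text
clock: 8.15
eef_pos: [456.5, -86.4, 148.1]
tool_rot: [3.078, 0.626, 0.005]
contact_force: [5.6, 1.3, 4.9]
opening: 22.6
grasp_force: 60.1
```

>>> send_rows(
  commands=[
    {"rx": 0,"ry": 0,"rz": 0,"dx": 0.0025,"dy": 0.0093,"dz": 0,"hand": 1},
    {"rx": 0,"ry": 0,"rz": 0,"dx": 0,"dy": 0,"dz": 0,"hand": 1},
    {"rx": 0,"ry": 0,"rz": 0,"dx": 0,"dy": 0,"dz": 0,"hand": 1},
  ],
)

```text
clock: 8.45
eef_pos: [459.0, -77.2, 148.1]
tool_rot: [3.078, 0.626, 0.006]
contact_force: [6.6, 0.2, 5.2]
opening: 22.7
grasp_force: 60.0
```

>>> send_rows(
  commands=[
    {"rx": 0,"ry": 0,"rz": 0,"dx": 0.0048,"dy": 0.0087,"dz": 0,"hand": 1},
    {"rx": 0,"ry": 0,"rz": 0,"dx": 0,"dy": 0,"dz": 0,"hand": 1},
    {"rx": 0,"ry": 0,"rz": 0,"dx": 0,"dy": 0,"dz": 0,"hand": 1},
  ],
)

```text
clock: 8.75
eef_pos: [463.4, -68.4, 148.0]
tool_rot: [3.078, 0.626, 0.004]
contact_force: [1.9, 1.1, 8.4]
opening: 22.7
grasp_force: 60.5
```

```bash
python3 - <<'E'
import numpy as np
Q=np.array([(540.6,-50.5),(557.8,-124.9),(499.9,-150.7),(474.4,-138.2),(467.7,-131.3),(462.4,-123.4),(458.5,-114.7),(456.2,-105.4),(455.5,-95.9),(456.5,-86.4),(459,-77.2)])
x=np.linalg.lstsq(np.c_[2*Q,np.ones(len(Q))],(Q**2).sum(1),rcond=None)[0];print(x[:2],np.sqrt(x[2]+x[0]**2+x[1]**2),(np.hypot(*(Q-x[:2]).T)).round(1),np.degrees(np.arctan2(*(Q-x[:2]).T[::-1])).round(1))
E
```

```text
[510.54845496 -96.66481887] 55.0668443805772 [55.1 55.  55.1 55.1 55.1 55.1 55.1 55.  55.1 55.  55.1] [  56.9  -30.9 -101.1 -131.  -141.1 -151.  -160.9 -170.9  179.2  169.2
  159.3]
```

>>> send_rows(
  commands=[
    {"rx": 0,"ry": 0,"rz": 0,"dx": 0.0057,"dy": 0.0079,"dz": 0,"hand": 1},
    {"rx": 0,"ry": 0,"rz": 0,"dx": 0,"dy": 0,"dz": 0,"hand": 1},
    {"rx": 0,"ry": 0,"rz": 0,"dx": 0,"dy": 0,"dz": 0,"hand": 1},
  ],
)

```text
clock: 9.05
eef_pos: [469.2, -60.6, 148.0]
tool_rot: [3.078, 0.626, 0.004]
contact_force: [2.7, 1.1, 8.1]
opening: 22.6
grasp_force: 60.2
```

>>> send_rows(
  commands=[
    {"rx": 0,"ry": 0,"rz": 0,"dx": 0.0068,"dy": 0.0068,"dz": 0,"hand": 1},
    {"rx": 0,"ry": 0,"rz": 0,"dx": 0,"dy": 0,"dz": 0,"hand": 1},
    {"rx": 0,"ry": 0,"rz": 0,"dx": 0,"dy": 0,"dz": 0,"hand": 1},
  ],
)

```text
clock: 9.35
eef_pos: [476.0, -53.9, 148.1]
tool_rot: [3.078, 0.625, 0.004]
contact_force: [3.1, -0.0, 8.6]
opening: 22.7
grasp_force: 60.1
```

>>> send_rows(
  commands=[
    {"rx": 0,"ry": 0,"rz": 0,"dx": 0.0079,"dy": 0.0055,"dz": 0,"hand": 1},
    {"rx": 0,"ry": 0,"rz": 0,"dx": 0,"dy": 0,"dz": 0,"hand": 1},
    {"rx": 0,"ry": 0,"rz": 0,"dx": 0,"dy": 0,"dz": 0,"hand": 1},
  ],
)

```text
clock: 9.65
eef_pos: [483.9, -48.6, 148.0]
tool_rot: [3.078, 0.625, 0.004]
contact_force: [3.5, -0.5, 8.0]
opening: 22.2
grasp_force: 60.1
```

>>> send_rows(
  commands=[
    {"rx": 0,"ry": 0,"rz": 0,"dx": 0.0087,"dy": 0.0041,"dz": 0,"hand": 1},
    {"rx": 0,"ry": 0,"rz": 0,"dx": 0,"dy": 0,"dz": 0,"hand": 1},
    {"rx": 0,"ry": 0,"rz": 0,"dx": 0,"dy": 0,"dz": 0,"hand": 1},
  ],
)

```text
clock: 9.95
eef_pos: [492.6, -44.7, 148.0]
tool_rot: [3.078, 0.625, 0.004]
contact_force: [3.2, -0.8, 8.1]
opening: 22.9
grasp_force: 60.2
```

>>> send_rows(
  commands=[
    {"rx": 0,"ry": 0,"rz": 0,"dx": 0.0093,"dy": 0.0025,"dz": 0,"hand": 1},
    {"rx": 0,"ry": 0,"rz": 0,"dx": 0,"dy": 0,"dz": 0,"hand": 1},
    {"rx": 0,"ry": 0,"rz": 0,"dx": 0,"dy": 0,"dz": 0,"hand": 1},
  ],
)

```text
clock: 10.25
eef_pos: [501.9, -42.3, 148.0]
tool_rot: [3.078, 0.624, 0.004]
contact_force: [3.4, -3.5, 8.8]
opening: 22.4
grasp_force: 60.3
```

>>> send_rows(
  commands=[
    {"rx": 0,"ry": 0,"rz": 0,"dx": 0.0096,"dy": 0.0008,"dz": 0,"hand": 1},
    {"rx": 0,"ry": 0,"rz": 0,"dx": 0,"dy": 0,"dz": 0,"hand": 1},
    {"rx": 0,"ry": 0,"rz": 0,"dx": 0,"dy": 0,"dz": 0,"hand": 1},
  ],
)

```text
clock: 10.55
eef_pos: [511.4, -41.7, 148.1]
tool_rot: [3.078, 0.624, 0.004]
contact_force: [2.0, -2.7, 8.0]
opening: 22.7
grasp_force: 60.4
```

>>> send_rows(
  commands=[
    {"rx": 0,"ry": 0,"rz": 0,"dx": 0.0096,"dy": -0.0008,"dz": 0,"hand": 1},
    {"rx": 0,"ry": 0,"rz": 0,"dx": 0,"dy": 0,"dz": 0,"hand": 1},
    {"rx": 0,"ry": 0,"rz": 0,"dx": 0,"dy": 0,"dz": 0,"hand": 1},
  ],
)

```text
clock: 10.85
eef_pos: [520.9, -42.6, 148.1]
tool_rot: [3.078, 0.624, 0.003]
contact_force: [1.4, -4.0, 9.2]
opening: 22.7
grasp_force: 60.6
```

>>> send_rows(
  commands=[
    {"rx": 0,"ry": 0,"rz": 0,"dx": 0.0093,"dy": -0.0025,"dz": 0,"hand": 1},
    {"rx": 0,"ry": 0,"rz": 0,"dx": 0,"dy": 0,"dz": 0,"hand": 1},
    {"rx": 0,"ry": 0,"rz": 0,"dx": 0,"dy": 0,"dz": 0,"hand": 1},
  ],
)

```text
clock: 11.15
eef_pos: [530.1, -45.2, 148.0]
tool_rot: [3.078, 0.624, 0.003]
contact_force: [0.8, -4.2, 9.4]
opening: 22.9
grasp_force: 60.7
```

>>> send_rows(
  commands=[
    {"rx": 0,"ry": 0,"rz": 0,"dx": 0.0087,"dy": -0.0043,"dz": 0,"hand": 1},
    {"rx": 0,"ry": 0,"rz": 0,"dx": 0,"dy": 0,"dz": 0,"hand": 1},
    {"rx": 0,"ry": 0,"rz": 0,"dx": 0,"dy": 0,"dz": 0,"hand": 1},
  ],
)

```text
clock: 11.45
eef_pos: [538.7, -49.4, 148.0]
tool_rot: [3.078, 0.624, 0.003]
contact_force: [-0.0, -3.4, 8.9]
opening: 22.8
grasp_force: 60.7
```

>>> send_rows(
  commands=[
    {"rx": 0,"ry": 0,"rz": 0,"dx": 0.0079,"dy": -0.0055,"dz": 0,"hand": 1},
    {"rx": 0,"ry": 0,"rz": 0,"dx": 0,"dy": 0,"dz": 0,"hand": 1},
    {"rx": 0,"ry": 0,"rz": 0,"dx": 0,"dy": 0,"dz": 0,"hand": 1},
  ],
)

```text
clock: 11.75
eef_pos: [546.5, -55.0, 148.0]
tool_rot: [3.078, 0.624, 0.003]
contact_force: [-0.3, -3.2, 9.9]
opening: 22.6
grasp_force: 60.7
```

>>> send_rows(
  commands=[
    {"rx": 0,"ry": 0,"rz": 0,"dx": 0.0068,"dy": -0.0068,"dz": 0,"hand": 1},
    {"rx": 0,"ry": 0,"rz": 0,"dx": 0,"dy": 0,"dz": 0,"hand": 1},
    {"rx": 0,"ry": 0,"rz": 0,"dx": 0,"dy": 0,"dz": 0,"hand": 1},
  ],
)

```text
clock: 12.05
eef_pos: [553.2, -61.8, 148.0]
tool_rot: [3.078, 0.624, 0.002]
contact_force: [0.1, -3.3, 10.2]
opening: 22.8
grasp_force: 60.7
```

>>> send_rows(
  commands=[
    {"rx": 0,"ry": 0,"rz": 0,"dx": 0.0055,"dy": -0.0079,"dz": 0,"hand": 1},
    {"rx": 0,"ry": 0,"rz": 0,"dx": 0,"dy": 0,"dz": 0,"hand": 1},
    {"rx": 0,"ry": 0,"rz": 0,"dx": 0,"dy": 0,"dz": 0,"hand": 1},
  ],
)

```text
clock: 12.35
eef_pos: [558.6, -69.7, 148.0]
tool_rot: [3.078, 0.624, 0.002]
contact_force: [-0.3, -3.0, 10.3]
opening: 22.6
grasp_force: 60.7
```

>>> send_rows(
  commands=[
    {"rx": 0,"ry": 0,"rz": 0,"dx": 0.0041,"dy": -0.0087,"dz": 0,"hand": 1},
    {"rx": 0,"ry": 0,"rz": 0,"dx": 0,"dy": 0,"dz": 0,"hand": 1},
    {"rx": 0,"ry": 0,"rz": 0,"dx": 0,"dy": 0,"dz": 0,"hand": 1},
  ],
)

```text
clock: 12.65
eef_pos: [562.6, -78.4, 148.1]
tool_rot: [3.078, 0.624, 0.002]
contact_force: [-1.3, -2.7, 10.8]
opening: 22.9
grasp_force: 60.7
```

>>> send_rows(
  commands=[
    {"rx": 0,"ry": 0,"rz": 0,"dx": 0.0025,"dy": -0.0093,"dz": 0,"hand": 1},
    {"rx": 0,"ry": 0,"rz": 0,"dx": 0,"dy": 0,"dz": 0,"hand": 1},
    {"rx": 0,"ry": 0,"rz": 0,"dx": 0,"dy": 0,"dz": 0,"hand": 1},
  ],
)

```text
clock: 12.95
eef_pos: [565.0, -87.7, 148.0]
tool_rot: [3.078, 0.624, 0.002]
contact_force: [-2.2, -1.8, 10.4]
opening: 22.7
grasp_force: 60.6
```

>>> send_rows(
  commands=[
    {"rx": 0,"ry": 0,"rz": 0,"dx": 0.0008,"dy": -0.0096,"dz": 0,"hand": 1},
    {"rx": 0,"ry": 0,"rz": 0,"dx": 0,"dy": 0,"dz": 0,"hand": 1},
    {"rx": 0,"ry": 0,"rz": 0,"dx": 0,"dy": 0,"dz": 0,"hand": 1},
  ],
)

```text
clock: 13.25
eef_pos: [565.7, -97.2, 148.0]
tool_rot: [3.078, 0.624, 0.001]
contact_force: [-2.6, -2.6, 11.6]
opening: 22.7
grasp_force: 60.6
```

>>> send_rows(
  commands=[
    {"rx": 0,"ry": 0,"rz": 0,"dx": -0.0008,"dy": -0.0096,"dz": 0,"hand": 1},
    {"rx": 0,"ry": 0,"rz": 0,"dx": 0,"dy": 0,"dz": 0,"hand": 1},
    {"rx": 0,"ry": 0,"rz": 0,"dx": 0,"dy": 0,"dz": 0,"hand": 1},
  ],
)

```text
clock: 13.55
eef_pos: [565.6, -99.4, 148.1]
tool_rot: [-3.071, -0.632, -0.004]
contact_force: [-2.3, 33.7, 14.1]
opening: 23.0
grasp_force: 62.4
```

Movement stopped after 2.2 mm with a 34 N reaction force, so the wheel has reached the closed stop. I'll ease the push and read the exact stop angle.

>>> send_rows(
  commands=[
    {"rx": 0,"ry": 0,"rz": 0,"dx": 0.0005,"dy": 0.0045,"dz": 0,"hand": 1},
    {"rx": 0,"ry": 0,"rz": 0,"dx": 0,"dy": 0,"dz": 0,"hand": 1},
    {"rx": 0,"ry": 0,"rz": 0,"dx": 0,"dy": 0,"dz": 0,"hand": 1},
  ],
)

```text
clock: 13.85
eef_pos: [565.6, -98.8, 148.1]
tool_rot: [-3.076, -0.628, -0.002]
contact_force: [-3.6, 13.7, 12.5]
opening: 22.4
grasp_force: 62.1
```

```bash
python3 - <<'E'
from h import *
s=env.get_state();print({k:np.round(v,2).tolist() for k,v in s.items() if k in('eef_pos','contact_force','opening','grasp_force','clock')})
p=s['eef_pos'][:2]-np.array([510.55,-96.66]);print(np.hypot(*p),np.degrees(np.arctan2(p[1],p[0])))
im,d=env.capture('top');cv2.imwrite('pics/top1.png',im[220:360,310:490][...,::-1].repeat(4,0).repeat(4,1))
E
```

```text
{'clock': 13.85, 'eef_pos': [565.61, -98.84, 148.13], 'contact_force': [-3.62, 13.69, 12.5], 'grasp_force': 62.1, 'opening': 22.45}
55.107697417156125 -2.2623077250339607
```

View pics/top1.png

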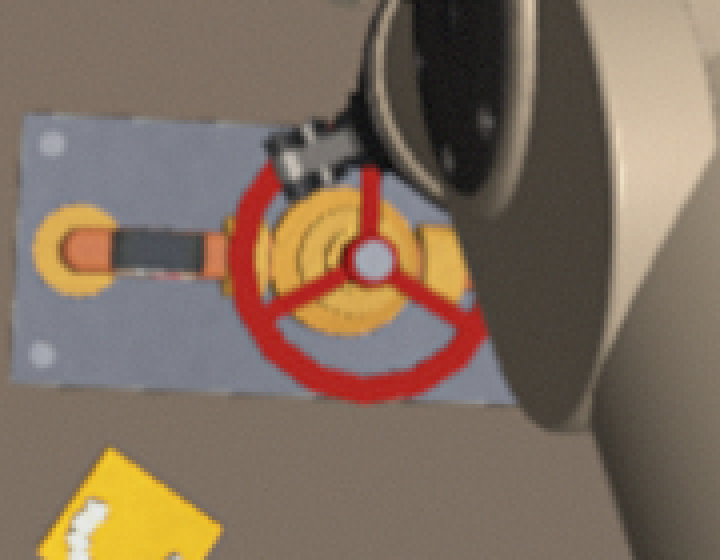

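The view shows the fingers on the handle at crop position (300, 165), with the rim and spokes clear and the hub at (372, 258). The stop is at about -1.9°, so I'll back off two full turns from there.

>>> send_rows(
  commands=[
    {"rx": 0,"ry": 0,"rz": 0,"dx": 0,"dy": 0.0053,"dz": 0,"hand": 1},
    {"rx": 0,"ry": 0,"rz": 0,"dx": -0.0008,"dy": 0.0096,"dz": 0,"hand": 1},
    {"rx": 0,"ry": 0,"rz": 0,"dx": -0.0025,"dy": 0.0093,"dz": 0,"hand": 1},
    {"rx": 0,"ry": 0,"rz": 0,"dx": -0.0041,"dy": 0.0087,"dz": 0,"hand": 1},
    {"rx": 0,"ry": 0,"rz": 0,"dx": -0.0055,"dy": 0.0079,"dz": 0,"hand": 1},
    {"rx": 0,"ry": 0,"rz": 0,"dx": -0.0068,"dy": 0.0068,"dz": 0,"hand": 1},
    {"rx": 0,"ry": 0,"rz": 0,"dx": -0.0079,"dy": 0.0055,"dz": 0,"hand": 1},
    {"rx": 0,"ry": 0,"rz": 0,"dx": -0.0087,"dy": 0.0041,"dz": 0,"hand": 1},
    {"rx": 0,"ry": 0,"rz": 0,"dx": -0.0093,"dy": 0.0025,"dz": 0,"hand": 1},
    {"rx": 0,"ry": 0,"rz": 0,"dx": -0.0096,"dy": 0.0008,"dz": 0,"hand": 1},
    {"rx": 0,"ry": 0,"rz": 0,"dx": 0,"dy": 0,"dz": 0,"hand": 1},
    {"rx": 0,"ry": 0,"rz": 0,"dx": 0,"dy": 0,"dz": 0,"hand": 1},
  ],
)

```text
clock: 15.1
eef_pos: [510.1, -41.8, 148.1]
tool_rot: [3.078, 0.624, 0.002]
contact_force: [-1.8, -2.9, 12.7]
opening: 22.5
grasp_force: 62.2
```

>>> send_rows(
  commands=[
    {"rx": 0,"ry": 0,"rz": 0,"dx": -0.0096,"dy": -0.0008,"dz": 0,"hand": 1},
    {"rx": 0,"ry": 0,"rz": 0,"dx": -0.0093,"dy": -0.0025,"dz": 0,"hand": 1},
    {"rx": 0,"ry": 0,"rz": 0,"dx": -0.0087,"dy": -0.0041,"dz": 0,"hand": 1},
    {"rx": 0,"ry": 0,"rz": 0,"dx": -0.0079,"dy": -0.0055,"dz": 0,"hand": 1},
    {"rx": 0,"ry": 0,"rz": 0,"dx": -0.0068,"dy": -0.0068,"dz": 0,"hand": 1},
    {"rx": 0,"ry": 0,"rz": 0,"dx": -0.0055,"dy": -0.0079,"dz": 0,"hand": 1},
    {"rx": 0,"ry": 0,"rz": 0,"dx": -0.0041,"dy": -0.0087,"dz": 0,"hand": 1},
    {"rx": 0,"ry": 0,"rz": 0,"dx": -0.0025,"dy": -0.0093,"dz": 0,"hand": 1},
    {"rx": 0,"ry": 0,"rz": 0,"dx": -0.0008,"dy": -0.0096,"dz": 0,"hand": 1},
    {"rx": 0,"ry": 0,"rz": 0,"dx": 0.0008,"dy": -0.0096,"dz": 0,"hand": 1},
    {"rx": 0,"ry": 0,"rz": 0,"dx": 0.0025,"dy": -0.0093,"dz": 0,"hand": 1},
    {"rx": 0,"ry": 0,"rz": 0,"dx": 0.0041,"dy": -0.0087,"dz": 0,"hand": 1},
    {"rx": 0,"ry": 0,"rz": 0,"dx": 0.0055,"dy": -0.0079,"dz": 0,"hand": 1},
    {"rx": 0,"ry": 0,"rz": 0,"dx": 0.0068,"dy": -0.0068,"dz": 0,"hand": 1},
    {"rx": 0,"ry": 0,"rz": 0,"dx": 0.0079,"dy": -0.0055,"dz": 0,"hand": 1},
    {"rx": 0,"ry": 0,"rz": 0,"dx": 0.0087,"dy": -0.0041,"dz": 0,"hand": 1},
    {"rx": 0,"ry": 0,"rz": 0,"dx": 0.0093,"dy": -0.0025,"dz": 0,"hand": 1},
    {"rx": 0,"ry": 0,"rz": 0,"dx": 0.0096,"dy": -0.0008,"dz": 0,"hand": 1},
    {"rx": 0,"ry": 0,"rz": 0,"dx": 0,"dy": 0,"dz": 0,"hand": 1},
    {"rx": 0,"ry": 0,"rz": 0,"dx": 0,"dy": 0,"dz": 0,"hand": 1},
  ],
)

```text
clock: 17.1
eef_pos: [511.2, -151.9, 148.2]
tool_rot: [3.077, 0.625, 0.004]
contact_force: [1.9, -2.0, 9.0]
opening: 22.6
grasp_force: 62.2
```

>>> send_rows(
  commands=[
    {"rx": 0,"ry": 0,"rz": 0,"dx": 0.0096,"dy": 0.0008,"dz": 0,"hand": 1},
    {"rx": 0,"ry": 0,"rz": 0,"dx": 0.0093,"dy": 0.0025,"dz": 0,"hand": 1},
    {"rx": 0,"ry": 0,"rz": 0,"dx": 0.0087,"dy": 0.0041,"dz": 0,"hand": 1},
    {"rx": 0,"ry": 0,"rz": 0,"dx": 0.0079,"dy": 0.0055,"dz": 0,"hand": 1},
    {"rx": 0,"ry": 0,"rz": 0,"dx": 0.0068,"dy": 0.0068,"dz": 0,"hand": 1},
    {"rx": 0,"ry": 0,"rz": 0,"dx": 0.0055,"dy": 0.0079,"dz": 0,"hand": 1},
    {"rx": 0,"ry": 0,"rz": 0,"dx": 0.0041,"dy": 0.0087,"dz": 0,"hand": 1},
    {"rx": 0,"ry": 0,"rz": 0,"dx": 0.0025,"dy": 0.0093,"dz": 0,"hand": 1},
    {"rx": 0,"ry": 0,"rz": 0,"dx": 0.0008,"dy": 0.0096,"dz": 0,"hand": 1},
    {"rx": 0,"ry": 0,"rz": 0,"dx": -0.0008,"dy": 0.0096,"dz": 0,"hand": 1},
    {"rx": 0,"ry": 0,"rz": 0,"dx": -0.0025,"dy": 0.0093,"dz": 0,"hand": 1},
    {"rx": 0,"ry": 0,"rz": 0,"dx": -0.0041,"dy": 0.0087,"dz": 0,"hand": 1},
    {"rx": 0,"ry": 0,"rz": 0,"dx": -0.0055,"dy": 0.0079,"dz": 0,"hand": 1},
    {"rx": 0,"ry": 0,"rz": 0,"dx": -0.0068,"dy": 0.0068,"dz": 0,"hand": 1},
    {"rx": 0,"ry": 0,"rz": 0,"dx": -0.0079,"dy": 0.0055,"dz": 0,"hand": 1},
    {"rx": 0,"ry": 0,"rz": 0,"dx": -0.0087,"dy": 0.0041,"dz": 0,"hand": 1},
    {"rx": 0,"ry": 0,"rz": 0,"dx": -0.0093,"dy": 0.0025,"dz": 0,"hand": 1},
    {"rx": 0,"ry": 0,"rz": 0,"dx": -0.0096,"dy": 0.0008,"dz": 0,"hand": 1},
    {"rx": 0,"ry": 0,"rz": 0,"dx": 0,"dy": 0,"dz": 0,"hand": 1},
    {"rx": 0,"ry": 0,"rz": 0,"dx": 0,"dy": 0,"dz": 0,"hand": 1},
  ],
)

```text
clock: 19.1
eef_pos: [510.2, -41.8, 148.1]
tool_rot: [3.078, 0.624, 0.002]
contact_force: [-1.6, -3.6, 12.9]
opening: 23.2
grasp_force: 62.3
```

>>> send_rows(
  commands=[
    {"rx": 0,"ry": 0,"rz": 0,"dx": -0.0096,"dy": -0.0008,"dz": 0,"hand": 1},
    {"rx": 0,"ry": 0,"rz": 0,"dx": -0.0093,"dy": -0.0025,"dz": 0,"hand": 1},
    {"rx": 0,"ry": 0,"rz": 0,"dx": -0.0087,"dy": -0.0041,"dz": 0,"hand": 1},
    {"rx": 0,"ry": 0,"rz": 0,"dx": -0.0079,"dy": -0.0055,"dz": 0,"hand": 1},
    {"rx": 0,"ry": 0,"rz": 0,"dx": -0.0068,"dy": -0.0068,"dz": 0,"hand": 1},
    {"rx": 0,"ry": 0,"rz": 0,"dx": -0.0055,"dy": -0.0079,"dz": 0,"hand": 1},
    {"rx": 0,"ry": 0,"rz": 0,"dx": -0.0041,"dy": -0.0087,"dz": 0,"hand": 1},
    {"rx": 0,"ry": 0,"rz": 0,"dx": -0.0025,"dy": -0.0093,"dz": 0,"hand": 1},
    {"rx": 0,"ry": 0,"rz": 0,"dx": -0.0008,"dy": -0.0096,"dz": 0,"hand": 1},
    {"rx": 0,"ry": 0,"rz": 0,"dx": 0.0008,"dy": -0.0096,"dz": 0,"hand": 1},
    {"rx": 0,"ry": 0,"rz": 0,"dx": 0.0025,"dy": -0.0093,"dz": 0,"hand": 1},
    {"rx": 0,"ry": 0,"rz": 0,"dx": 0.0041,"dy": -0.0087,"dz": 0,"hand": 1},
    {"rx": 0,"ry": 0,"rz": 0,"dx": 0.0055,"dy": -0.0079,"dz": 0,"hand": 1},
    {"rx": 0,"ry": 0,"rz": 0,"dx": 0.0068,"dy": -0.0068,"dz": 0,"hand": 1},
    {"rx": 0,"ry": 0,"rz": 0,"dx": 0.0079,"dy": -0.0055,"dz": 0,"hand": 1},
    {"rx": 0,"ry": 0,"rz": 0,"dx": 0.0087,"dy": -0.0041,"dz": 0,"hand": 1},
    {"rx": 0,"ry": 0,"rz": 0,"dx": 0.0093,"dy": -0.0025,"dz": 0,"hand": 1},
    {"rx": 0,"ry": 0,"rz": 0,"dx": 0.0096,"dy": -0.0008,"dz": 0,"hand": 1},
    {"rx": 0,"ry": 0,"rz": 0,"dx": 0,"dy": 0,"dz": 0,"hand": 1},
    {"rx": 0,"ry": 0,"rz": 0,"dx": 0,"dy": 0,"dz": 0,"hand": 1},
  ],
)

```text
clock: 21.1
eef_pos: [511.3, -151.9, 148.2]
tool_rot: [3.077, 0.625, 0.004]
contact_force: [3.7, -2.0, 8.8]
opening: 22.9
grasp_force: 62.2
```

>>> send_rows(
  commands=[
    {"rx": 0,"ry": 0,"rz": 0,"dx": 0.0096,"dy": 0.0008,"dz": 0,"hand": 1},
    {"rx": 0,"ry": 0,"rz": 0,"dx": 0.0093,"dy": 0.0025,"dz": 0,"hand": 1},
    {"rx": 0,"ry": 0,"rz": 0,"dx": 0.0087,"dy": 0.0041,"dz": 0,"hand": 1},
    {"rx": 0,"ry": 0,"rz": 0,"dx": 0.0079,"dy": 0.0055,"dz": 0,"hand": 1},
    {"rx": 0,"ry": 0,"rz": 0,"dx": 0.0068,"dy": 0.0068,"dz": 0,"hand": 1},
    {"rx": 0,"ry": 0,"rz": 0,"dx": 0.0055,"dy": 0.0079,"dz": 0,"hand": 1},
    {"rx": 0,"ry": 0,"rz": 0,"dx": 0.0041,"dy": 0.0087,"dz": 0,"hand": 1},
    {"rx": 0,"ry": 0,"rz": 0,"dx": 0.0025,"dy": 0.0093,"dz": 0,"hand": 1},
    {"rx": 0,"ry": 0,"rz": 0,"dx": 0.0006,"dy": 0.0068,"dz": 0,"hand": 1},
    {"rx": 0,"ry": 0,"rz": 0,"dx": 0,"dy": 0,"dz": 0,"hand": 1},
    {"rx": 0,"ry": 0,"rz": 0,"dx": 0,"dy": 0,"dz": 0,"hand": 1},
    {"rx": 0,"ry": 0,"rz": 0,"dx": 0,"dy": 0,"dz": 0,"hand": 1},
  ],
)

```text
clock: 22.3
eef_pos: [565.6, -98.8, 148.2]
tool_rot: [3.078, 0.626, 0.003]
contact_force: [-2.0, 2.2, 11.0]
opening: 22.5
grasp_force: 62.3
```

```bash
python3 - <<'E'
from h import *
s=env.get_state();print({k:np.round(v,2).tolist() for k,v in s.items() if k in('eef_pos','contact_force','opening','grasp_force','clock')})
p=s['eef_pos'][:2]-np.array([510.55,-96.66]);print(np.hypot(*p),np.degrees(np.arctan2(p[1],p[0])))
im,d=env.capture('top');cv2.imwrite('pics/top2.png',im[220:360,310:490][...,::-1].repeat(4,0).repeat(4,1))
a=cv2.imread('pics/top1.png')[::4,::4].astype(int);b=im[220:360,310:490][...,::-1].astype(int);df=np.abs(a-b).max(2);print('diff>40 px vs stop picture',(df>40).sum(),df.mean())
E
```

```text
{'clock': 22.3, 'eef_pos': [565.57, -98.76, 148.17], 'contact_force': [-1.98, 2.19, 10.98], 'grasp_force': 62.34, 'opening': 22.53}
55.05790503065751 -2.190529845676418
diff>40 px vs stop picture 693 5.275714285714286
```

View pics/top2.png

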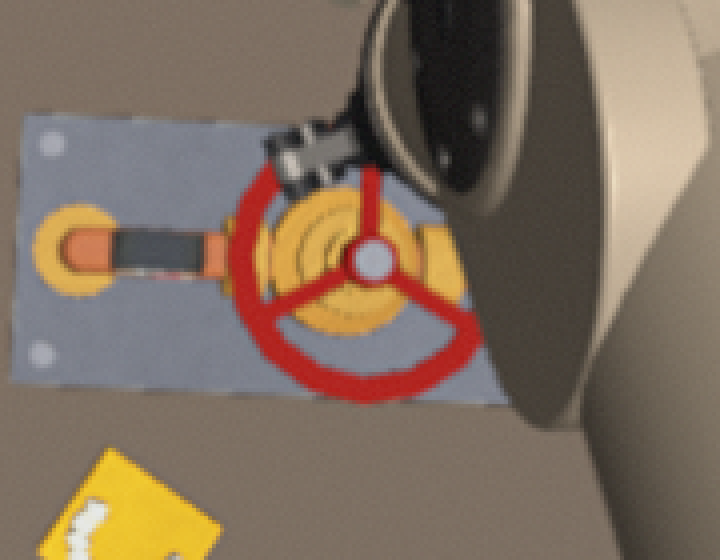

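>>> send_rows(
  commands=[
    {"rx": 0,"ry": 0,"rz": 0,"dx": 0,"dy": 0.0006,"dz": 0,"hand": 1},
    {"rx": 0,"ry": 0,"rz": 0,"dx": 0,"dy": 0,"dz": 0,"hand": 1},
    {"rx": 0,"ry": 0,"rz": 0,"dx": 0,"dy": 0,"dz": 0,"hand": 1},
    {"rx": 0,"ry": 0,"rz": 0,"dx": 0,"dy": 0,"dz": 0,"hand": 1},
  ],
)

```text
clock: 22.75
eef_pos: [565.6, -98.7, 148.2]
tool_rot: [3.078, 0.625, 0.003]
contact_force: [-0.5, 0.1, 11.2]
opening: 22.6
grasp_force: 62.3
```

```bash
python3 - <<'E'
from h import *
s=env.get_state();p=s['eef_pos'][:2]-np.array([510.55,-96.66]);a=np.degrees(np.arctan2(p[1],p[0]));print(a,s['contact_force'],s['grasp_force'],np.abs(s['joint_velocities']).max())
im,d=env.capture('top')
for c in('top','side'):
    im0=cv2.imread(f'pics/{c}0.png')[...,::-1];im,_=env.capture(c)
    ks={'green':((40,120,40),(80,255,255)),'yellow':((20,150,120),(32,255,255)),'white':((0,0,190),(179,60,255))}
    for n,(l,h) in ks.items():
        for i in(im0,im):
            M=cv2.inRange(cv2.cvtColor(np.ascontiguousarray(i),cv2.COLOR_RGB2HSV),l,h);N,L,st,ce=cv2.connectedComponentsWithStats(M)
            print(c,n,[ce[j].round(1).tolist() for j in range(1,N) if st[j,4]>80])
E
```

```text
-2.1053705595805 [-0.5418179   0.06567844 11.17030872] 62.33906149864197 0.002018833497556314
top green [[531.5, 312.1], [636.8, 447.4]]
top green []
top yellow [[326.6, 282.1], [390.8, 288.7], [420.5, 286.0], [455.6, 288.6], [342.9, 350.7], [27.0, 456.5]]
top yellow [[326.5, 282.3], [391.6, 279.6], [420.1, 285.6], [343.0, 350.7], [27.0, 456.5]]
top white [[385.6, 195.8], [281.9, 249.0], [338.6, 361.6], [57.0, 454.7]]
top white [[385.5, 195.7], [504.2, 197.0], [586.0, 247.0], [470.8, 252.1], [282.1, 249.1], [338.6, 361.6], [57.1, 454.8]]
side green [[511.8, 180.4]]
side green [[511.5, 180.2]]
side yellow [[428.4, 314.3]]
side yellow [[428.5, 314.3]]
side white [[342.9, 191.6], [306.6, 257.2], [305.8, 272.4], [437.1, 320.0], [617.9, 408.4]]
side white [[342.9, 191.6], [306.7, 257.2], [306.1, 272.4], [436.9, 320.0], [617.8, 408.5]]
```

```bash
python3 -c "from workcell import env;print(env.sign_off())"
```

```text
the job is handed in; nothing more can be done
None
```

The wheel was turned clockwise to its closed stop, then backed off two full turns (within about 0.3° by my measurement); the blue handle is still gripped and still, the model, bottle, bowl and box have not moved, and the job is handed in.

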